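# Clear the tray and turn the cutlery insert round

### The arm

A 6-joint arm with a two-finger parallel gripper is mounted at the origin on a cart in front of the work surface, level with it; the furniture and walls round the work are solid. World frame = base frame: x ahead of the robot, y to its left, z up, the work surface at z = 0. Lengths are in m, angles in rad, forces in N, time in s.
With the tool pointing down it reaches from about 0.225 to 0.875 m from the base axis. Payload 3.4 kg.
Tool frame: the origin (TCP) lies at the very end of the fingers, on their centre line; the grasp point (between the pads) lies 19 mm behind it; z points along the fingers, y is the line along which they close (so a half turn about z gives the same grasp; the last joint's range is limited). The gripper opens to 85 mm and grips with 20 to 120 N. Pads are 22 mm wide; open, the fingers measure 114 mm over their backs; the gripper's body (76 mm by 85 mm) begins 54 mm behind the grasp point. The pads swing forward as they close: fully open they stand 13 mm farther back than shut.
Start: joints at [-1.379, 0.276, 1.505, -0, 1.361, -0.121], TCP at [0.177, -0.547, 0.203] pointing down, gripper open.
Joint ranges: [-2.89, 2.89], [-0.75, 2.08], [0.22, 2.7], [-1.18, 4.32], [0.11, 2.71], [-2.7, 2.7]. Speed limits (rad/s): [2.57, 2.57, 3.14, 3.14, 3.14, 3.14].

### API

Orientations are given as a unit quaternion [w, x, y, z].
In Python, from rig import manip gives the robot as it stands. The module is installed in compiled form; this text tells all that it offers.
- The arm moves only by the tool play_rows, never from a script. Its argument "motion" is a list of rows, each a list of 5 numbers: the shift along the tool's x, y, z in units of 40 mm (1.0 is 40 mm), then the turn about the tool's z in units of 10 degrees (1.0 is 10 degrees), then the finger opening in mm, from 0 to 85.4. A call has 1 to 5 rows; each row is the pose to reach, as a shift and turn from the pose commanded when the call began, along the tool's axes at that moment; what a row does not reach only later rows make up. A row lasts 1/8 s, in which the tool goes at most 62.5 mm and 10.7 degrees, less where a joint would pass 70% of its speed; a pose out of reach is approached as far as the arm can. A call with a gripper value outside its range is refused whole. The fingers move at their own pace and stop on an object; "newtons" is the grip in N (left out, the last holds). Time passes only in rows, so rows that repeat a pose let the fingers close. It gives the time, the measured TCP pose, the force, the opening and the grip force at its end, in the units of the state.
- manip.get_state(): the state, without advancing time (a new reading comes with each control period).
- manip.get_image(name): name is "scene" or "top" or "wrist"; returns a dict with "img" (420x560x3 uint8, red, green, blue), "range_z" (420x560 float32, m along the optical axis (not along the pixel's ray), 0 where there is no reading), "fx", "fy", "cx", "cy" (pixels), "R" (3x3) and "t" (3): a world point X has camera coordinates R X + t. Camera axes: x right, y down, z forward; pixel columns grow to the right and rows downward; lengths in m; the calibration is good to about 2 mm. A picture is of the moment at which its call begins.
- manip.sign_off(): hands the job in; it is judged then, once.
The state is a dict: "clock": time; "qpos": joint angles; "qd": joint speeds; "effort": joint torques, N m; "position": TCP position; "ee_rot": TCP orientation; "contact_force": force on the tool from outside, world axes, zero at the start; "moment": the same for the moment, N m; "width": finger opening in m; "gripper_force": force on a finger pad.
Only numpy, scipy, OpenCV 4.12 (cv2) and the standard library are available. Lean on these libraries where they do the work, as an engineer would, in place of code of your own. Each camera call takes 0.05 s, during which the arm holds its last target. There are 200 camera calls.

### The job

The grey cutlery insert sits back to front in the white sloping stand, and a wooden tray has been left on top of it. Take the wooden tray off and set it down gently, flat on the dark cutting board; then lift the insert out, turn it half round and put it back fully down in the stand without dropping it, so that its wide compartment (green rim) is at the low front end.

Things in the scene. Friction and masses are not known exactly. Their poses are not given: they have to be found in the camera images.
- pocket: Pocket of the white sloping stand. Origin: centre of its floor, 50 mm above the worktop. x runs up the slope (22 degrees) away from the low front end; y level across; z square to the floor, leaning 22 degrees toward the front. 145 (x) by 115 mm (y) at the floor; walls straight to 29 mm, then flaring to about 155 by 125 mm at 39 mm above the floor.
- stand: The whole white stand on its wooden foot, fixed on the worktop, same heading as the pocket; origin on the worktop under the pocket's origin. The pocket's side walls rise 55 mm above its floor and reach 70 mm either side of the middle; the wooden tray lies across their tops, kept from sliding by a 10 mm lug at the low end of each.
- insert: Grey cutlery insert, loose: 140 (x) by 110 mm (y), 35 high, walls 4 mm, 0.25 kg. Origin: centre of underside. +x: wide compartment, green rim; -x: three narrow compartments (middle one 65 mm). Grip: bar across the middle, 14 mm thick (x), 64 long (y), 20 to 50 mm above the underside, 60 mm free either side. Starts with axes as the pocket's (wrong); must end half a turn about z away.
- wide_end (a point): Top of the insert's green-rimmed end wall, 68 mm from the insert's origin along +x and 35 mm above its underside.
- wood_tray: Dark wooden tray, 150 (x) by 112 mm (y), 20 high, open on top, walls 6 mm, floor 4 mm, 0.28 kg. Origin: centre of underside; z up out of the tray. Lies loose on the stand over the insert, tilted like the pocket, its x axis across the stand; the insert's bar cannot be reached until it is gone. Lift it by pinching a short wall (middle 72 mm from the origin along +x or -x).
- glass_board: Dark slate-look glass cutting board, 335 mm (x) by 198 mm (y), lying fixed on the worktop. Origin: centre of its underside, on the worktop; its top is 8 mm above.

How it is judged:
On the way, in this order (a step that is already met when the one before it is completed fails the run):
1. the wooden tray lies flat on the cutting board, released (angle between wood_tray's own z axis and vertical below 0.06 rad and z of wood_tray in the frame of glass_board between 0.004 and 0.014 m and x of wood_tray in the frame of glass_board between -0.125 and 0.125 m and y of wood_tray in the frame of glass_board between -0.07 and 0.07 m and linear speed of wood_tray below 0.02 m/s and contact force between wood_tray and the fingers below 0.1 N), for 0.2 s.
2. the insert is lifted clear of the pocket (z of insert in the frame of pocket above 0.055 m), for 0.1 s.
At the end, for the whole second after the job is handed in: Tray flat, at rest on the cutting board, its centre within 125 mm along and 70 mm across of the board's centre; insert at rest in the pocket, within 5 mm of its floor and 0.06 rad of square, green wide end at the low front; neither touched (all of step 1 and z of insert in the frame of pocket between -0.004 and 0.005 m and angle between the z axis of insert and the z axis of pocket, either way round below 0.06 rad and x of wide_end in the frame of pocket below -0.055 m and linear speed of insert below 0.02 m/s and contact force between insert and the fingers below 0.1 N).
It fails at once if the wooden tray is let fall or thrown (linear speed of wood_tray above 0.6 m/s and contact force between wood_tray and the fingers below 0.1 N).
It fails at once if the insert is let fall or thrown (linear speed of insert above 0.6 m/s and contact force between insert and the fingers below 0.1 N).
It also fails if it takes over 64 s, if anything falls off the work surface, if the arm or the gripper's body presses on something with over 40 N, if the wrist force passes 120 N, or if a joint passes its speed limit or range.

## Working session

There is one attempt and no reset: what is moved stays moved. The work goes in short steps, Python scripts to look and compute and a tool call to move; the robot and the scene stay as the last step left them, time stands still between calls to the robot, and variables do not carry over. Pictures are saved under pics/ and viewed, at most 10 in all, crops included, and the job is handed in when it is done.

Besides the shell and the picture viewer there is one more tool, called after "Call:" as name(argument=value, ...) on one line, values as JSON. play_rows: Moves the arm, as the interface text tells. Its arguments: {"type":"object","properties":{"motion":{"type":"array","items":{"type":"array","items":{"type":"number"}}},"newtons":{"type":"number"}},"required":["motion"]}

```bash
mkdir -p pics; cat > h.py <<'E'
import numpy as np, cv2
from rig import manip
from scipy.spatial.transform import Rotation as Ro
def snap(name,f):
    d=manip.get_image(name); np.savez(f'pics/{f}.npz',**d); cv2.imwrite(f'pics/{f}.png',cv2.cvtColor(d['img'],cv2.COLOR_RGB2BGR)); return d
def world(d,u=None,v=None):
    z=d['range_z']; V,U=np.mgrid[:z.shape[0],:z.shape[1]]
    c=np.stack([(U-d['cx'])/d['fx']*z,(V-d['cy'])/d['fy']*z,z],-1)
    w=(c-d['t'])@d['R']; w[z==0]=np.nan; return w
def pose():
    s=manip.get_state(); q=s['ee_rot']; return np.array(s['position']),Ro.from_quat([q[1],q[2],q[3],q[0]]).as_matrix(),s
E
python3 - <<'E'
from h import *
for n in ['scene','top']: d=snap(n,n+'0'); print(n,-d['R'].T@d['t'],d['fx'])
p,R,s=pose(); print(p,R,s)
a=np.hstack([cv2.imread('pics/top0.png')]);
E
```

```text
scene [0.14527632 0.50505133 0.56203039] 433.05572645105013
top [ 0.55390871 -0.02113317  0.9433273 ] 439.0820235065147
[ 0.17683015 -0.54656651  0.20248867] [[ 9.51469487e-01  3.07742917e-01 -3.34256933e-04]
 [ 3.07743028e-01 -9.51467972e-01  1.71075788e-03]
 [ 2.08438854e-04 -1.73059916e-03 -9.99998481e-01]] {'clock': 0.1, 'qpos': array([-1.37899903e+00,  2.76573123e-01,  1.50604169e+00, -2.06235434e-06,
        1.36072094e+00, -1.21022491e-01]), 'qd': array([-0.00157853, -0.00145458, -0.00452624,  0.00189036,  0.000908  ,
        0.00047507]), 'effort': array([ 1.38169049e-03, -4.17700016e+01, -2.46406209e+01, -1.48295840e-04,
        5.91379416e-03,  1.24994862e-06]), 'position': array([ 0.17683015, -0.54656651,  0.20248867]), 'ee_rot': array([-8.70971664e-04,  9.87792481e-01,  1.55773089e-01, -3.18432467e-05]), 'contact_force': array([-0.12992553,  0.59739373, -0.73403972]), 'moment': array([-0.01892269,  0.02292351, -0.00669039]), 'gripper_force': 0.0, 'width': 0.08488934568756269}
```

View pics/top0.png

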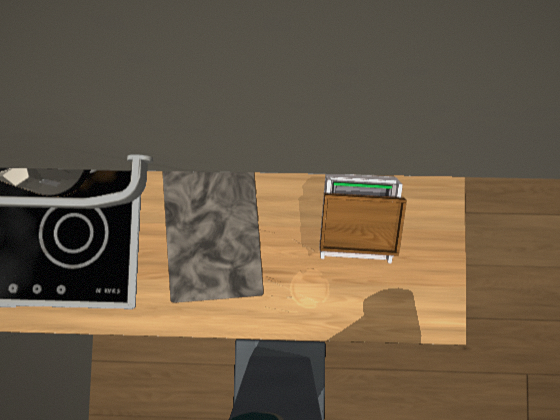

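View pics/scene0.png

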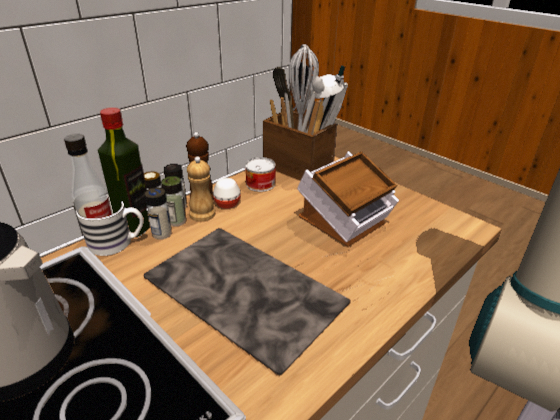

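The top view has world x pointing up and y pointing left. The board is at about (213,235). The tray sits on the stand at about (362,225), with the stand's low front toward the robot and the green rim at the far, high end. I'll measure next from enlarged crops.

```bash
python3 - <<'E'
from h import *
d=dict(np.load('pics/top0.npz')); w=world(d)
im=cv2.imread('pics/top0.png')[165:272,310:420]
cv2.imwrite('pics/crop1.png',cv2.resize(im,None,fx=5.6,fy=5.6,interpolation=cv2.INTER_CUBIC))
for u,v in [(100,100),(300,150),(450,150),(360,160),(300,260),(167,175),(253,175),(262,292),(173,299),(165,235),(350,250),(362,225),(362,206)]: print(u,v,w[v,u].round(3))
# tray floor plane
P=w[208:246,332:394].reshape(-1,3); P=P[~np.isnan(P).any(1)]
c=P.mean(0); n=np.linalg.svd(P-c)[2][2]; n*=np.sign(n[2]); print('floor',c.round(4),n.round(4),np.degrees(np.arccos(n[2])),'heading',np.degrees(np.arctan2(-n[1],-n[0])), np.abs((P-c)@n).mean())
E
```

```text
100 100 [0.603 0.046 0.793]
300 150 [ 0.603 -0.027  0.715]
450 150 [ 0.603 -0.102  0.723]
360 160 [ 0.603 -0.062  0.69 ]
300 260 [ 0.519 -0.049 -0.   ]
167 175 [0.694 0.241 0.011]
253 175 [0.698 0.056 0.009]
262 292 [0.45  0.03  0.008]
173 299 [0.43  0.219 0.006]
165 235 [ 0.565  0.244 -0.002]
350 250 [ 0.544 -0.141  0.1  ]
362 225 [ 0.592 -0.163  0.101]
362 206 [ 0.627 -0.16   0.118]
floor [ 0.5888 -0.1636  0.1017] [-0.3776  0.0136  0.9259] 22.19908822580454 heading -2.0677980244390843 0.0011332831272453006
```

View pics/crop1.png

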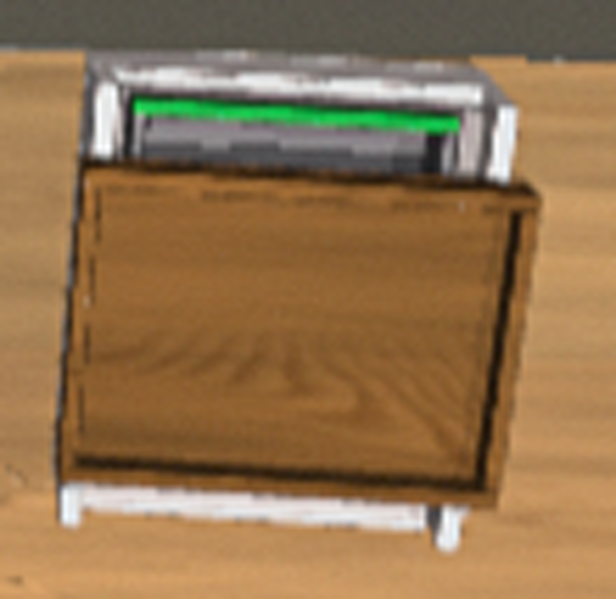

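The crop shows the tray rim corners at about (85,165), (540,197), (495,505) and (60,475), and the outer edge of the green rim from (133,98) to (460,118). I'll fit the poses from these.

```bash
python3 - <<'E'
from h import *
from scipy.optimize import least_squares
d=dict(np.load('pics/top0.npz')); w=world(d)
px=lambda a:np.array([[310+x/5.6-.4,165+y/5.6-.4] for x,y in a])
pr=lambda X:(lambda c:np.c_[c[:,0]/c[:,2]*d['fx']+d['cx'],c[:,1]/c[:,2]*d['fy']+d['cy']])(X@d['R'].T+d['t'])
T=np.radians(22)
def fr(X,Y,yaw): return Ro.from_euler('z',yaw).as_matrix()@Ro.from_euler('y',-T).as_matrix(),np.array([X,Y,.05])
tr=np.array([[.056,.075,.075],[.056,-.075,.075],[-.056,-.075,.075],[-.056,.075,.075]])
ot=px([(85,165),(540,197),(495,505),(60,475)])
ins=np.array([[.07,.055,.035],[.07,-.055,.035]]); oi=px([(133,98),(460,118)])
P=w[208:246,332:394].reshape(-1,3)
def proj(p,q,yaw=0): 
    R,o=fr(*p[:3]); 
    return R,o
def f(p):
    R,o=fr(*p[:3]); a=Ro.from_euler('z',p[5]).as_matrix()
    t=tr@a.T+[p[3],p[4],0]
    return np.r_[(pr(t@R.T+o)-ot).ravel(),(pr((ins-[p[6],0,0])@R.T+o)-oi).ravel(),(((P-o)@R[:,2]).mean()-.059)*800,p[5]*50,p[6]*500-1]
s=least_squares(f,[.618,-.16,-.04,-.03,0,0,0]); print(s.x.round(4),s.fun.round(2))
R,o=fr(*s.x[:3]); 
tc=o+R@[s.x[3],s.x[4],.055]; print('tray origin',tc)
for sg in(1,-1): print('wall top mid',o+R@[s.x[3],s.x[4]+sg*.072,.075])
# board
for n in [(165,173),(256,172),(263,294),(172,302)]: print(w[n[1]+2,n[0]].round(3))
m=(w[...,2]>.003)&(w[...,2]<.013)&(w[...,1]>-.0)&(w[...,0]<.72)&(d['img'].max(-1)-d['img'].min(-1)<40)
rc=cv2.minAreaRect(w[m][:,:2].astype(np.float32)); print('board',rc)
print('cab zmin',np.nanmin(w[100:180,280:460][...,2][w[100:180,280:460][...,2]>.3]))
E
```

```text
Traceback (most recent call last):
ValueError: Residuals are not finite in the initial point.
```

```bash
cat > fit.py <<'E'
from h import *
from scipy.optimize import least_squares
d=dict(np.load('pics/top0.npz')); w=world(d)
px=lambda a:np.array([[310+x/5.6-.4,165+y/5.6-.4] for x,y in a])
pr=lambda X:(lambda c:np.c_[c[:,0]/c[:,2]*d['fx']+d['cx'],c[:,1]/c[:,2]*d['fy']+d['cy']])(X@d['R'].T+d['t'])
T=np.radians(22)
def fr(X,Y,yaw): return Ro.from_euler('z',yaw).as_matrix()@Ro.from_euler('y',-T).as_matrix(),np.array([X,Y,.05])
tr=np.array([[.056,.075,.075],[.056,-.075,.075],[-.056,-.075,.075],[-.056,.075,.075]])
ot=px([(85,165),(540,197),(495,505),(60,475)])
ins=np.array([[.07,.055,.035],[.07,-.055,.035]]); oi=px([(133,98),(460,118)])
P=w[208:246,332:394].reshape(-1,3); P=P[~np.isnan(P).any(1)]
def f(p):
    R,o=fr(*p[:3]); a=Ro.from_euler('z',p[5]).as_matrix()
    t=tr*[1,1,0]@a.T+[p[3],p[4],.075]
    return np.r_[(pr(t@R.T+o)-ot).ravel(),(pr((ins-[p[6],0,0])@R.T+o)-oi).ravel(),(((P-o)@R[:,2]).mean()-.059)*800,p[5]*50,p[6]*500-1]
s=least_squares(f,[.618,-.16,-.04,-.03,0,0,0]); print(s.x.round(4),s.fun.round(2))
R,o=fr(*s.x[:3]); 
tc=o+R@[s.x[3],s.x[4],.055]; print('tray origin',tc)
for sg in(1,-1): print('wall top mid',o+R@[s.x[3],s.x[4]+sg*.072,.075])
for n in [(165,173),(256,172),(263,294),(172,302)]: print(w[n[1]+2,n[0]].round(3))
m=(w[...,2]>.003)&(w[...,2]<.013)&(w[...,1]>-.0)&(w[...,0]<.72)&(np.ptp(d['img'].astype(int),axis=-1)<40)&(w[...,1]<.25)
rc=cv2.minAreaRect(w[m][:,:2].astype(np.float32)); print('board',rc)
z=w[100:180,280:460][...,2]; print('cab zmin',np.nanmin(z[z>.3]))
E
python3 fit.py
```

```text
[ 0.6199 -0.1597 -0.0415 -0.001  -0.0015 -0.0011  0.0018] [-0.18 -0.3   0.67 -0.76  0.25  0.57 -0.78  0.64  0.31  0.04 -0.32  0.06
  0.39 -0.06 -0.11]
tray origin [ 0.59827606 -0.16029089  0.10060645]
wall top mid [ 0.5937763  -0.08804213  0.11915013]
wall top mid [ 0.58780445 -0.23191824  0.11915013]
[0.694 0.245 0.012]
[0.701 0.05  0.002]
[0.441 0.028 0.002]
[ 0.418  0.223 -0.003]
board ((0.5733608603477478, 0.14078961312770844), (0.28113728761672974, 0.19819241762161255), 5.978214263916016)
cab zmin 0.6373820686143393
```

```bash
cat >> h.py <<'E'
def go(t,psi=None):
    p,R,s=pose(); dd=R.T@(np.array(t)-p)/.04
    cur=np.degrees(np.arctan2(R[1,0],R[0,0])); tu=0 if psi is None else -((psi-cur+180)%360-180)/10
    print('shift',dd.round(2),'turn',round(tu,2),'| pos',p.round(4),'psi',round(cur,2),'w',round(s['width']*1e3,1),'F',s['contact_force'].round(1),'g',round(float(s['gripper_force']),1),'t',round(s['clock'],2),'q6',round(s['qpos'][5],2))
E
python3 -c "
from h import *
go([.594,-.088,.19],-2.4)"
```

```text
shift [13.45 -7.7   0.33] turn 2.03 | pos [ 0.1768 -0.5466  0.2025] psi 17.92 w 84.9 F [-0.1  0.6 -0.7] g 0.0 t 0.1 q6 -0.12
```

Call:
play_rows(motion=[[1.3, -0.75, 0, 0.4, 30], [2.6, -1.5, 0, 0.8, 30], [3.9, -2.25, 0, 1.2, 30], [5.2, -3.0, 0, 1.6, 30], [6.5, -3.75, 0, 2.03, 30]], newtons=40)

```text
clock: 0.72
position: [0.3791, -0.3227, 0.2031]
ee_rot: [-0.0, 1.0, -0.022, -0.0]
contact_force: [0.2, -0.8, -0.5]
width: 0.0297
gripper_force: 0.0
```

```bash
python3 -c "
from h import *
go([.594,-.088,.17],-2.4)"
```

```text
shift [ 5.11 -6.1   0.83] turn -0.01 | pos [ 0.3791 -0.3227  0.2031] psi -2.54 w 29.7 F [ 0.2 -0.8 -0.5] g 0.0 t 0.72 q6 0.77
```

Call:
play_rows(motion=[[1.0, -1.2, 0, 0, 30], [2.0, -2.4, 0, 0, 30], [3.0, -3.6, 0, 0, 30], [4.0, -4.8, 0, 0, 30], [4.9, -5.9, 0.2, 0, 30]])

```text
clock: 1.35
position: [0.5854, -0.0949, 0.1954]
ee_rot: [0.0, 1.0, -0.02, 0.001]
contact_force: [0.4, -0.9, -0.2]
width: 0.0298
gripper_force: 0.0
```

```bash
python3 -c "
from h import *
d=snap('wrist','w1')
go([.594,-.088,.108],-2.4)
pr=lambda X:(lambda c:np.c_[c[:,0]/c[:,2]*d['fx']+d['cx'],c[:,1]/c[:,2]*d['fy']+d['cy']])(np.array(X)@d['R'].T+d['t'])
print(pr([[.594,-.088,.119],[.588,-.232,.119],[.598,-.16,.105]]).round(0), -d['R'].T@d['t'])
"
```

```text
shift [ 0.11 -0.01  2.14] turn 0.03 | pos [ 0.5894 -0.0887  0.1936] psi -2.15 w 30.2 F [4.4 2.6 0.3] g 0.0 t 1.4 q6 1.34
[[275. 199.]
 [441. 199.]
 [354. 188.]] [ 0.65517532 -0.09656808  0.3658654 ]
```

View pics/w1.png

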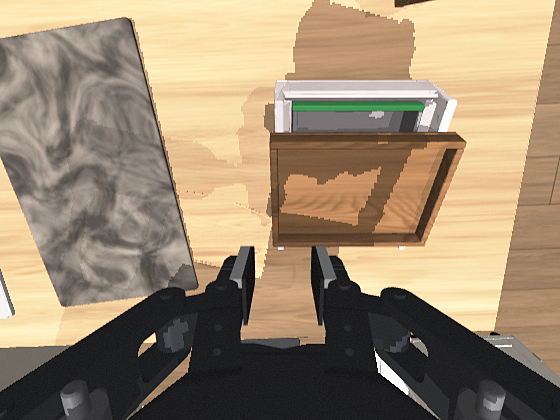

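The wrist view shows the left tray wall at about (273,190), between the finger columns at 250 and 318. The alignment agrees with the fit, so I'm descending.

Call:
play_rows(motion=[[0.15, 0, 0.7, 0, 30], [0.15, 0, 1.4, 0, 30], [0.15, 0, 1.85, 0, 30], [0.15, 0, 2.05, 0, 30], [0.15, 0, 2.1, 0, 30]])

```text
clock: 2.02
position: [0.5895, -0.0971, 0.1109]
ee_rot: [-0.0, 1.0, -0.021, -0.0]
contact_force: [-0.5, 0.0, -0.8]
width: 0.03
gripper_force: 0.0
```

```bash
python3 -c "
from h import *
go([.594,-.088,.108],-2.4)
d=dict(np.load('pics/w1.npz'));w=world(d);
b=np.array([w[v,u] for u,v in [(129,24),(192,284),(66,300),(10,50)]]);print(b.round(3))
m=(w[...,2]>.001)&(w[...,2]<.02)&(np.ptp(d['img'].astype(int),axis=-1)<30)&(w[...,1]>0.0)
m[310:]=0
print(cv2.minAreaRect(w[m][:,:2].astype(np.float32)))
"
```

```text
shift [ 0.1  -0.23  0.07] turn 0.0 | pos [ 0.5895 -0.0971  0.1109] psi -2.39 w 30.0 F [-0.5  0.  -0.8] g 0.0 t 2.02 q6 1.33
[[0.767 0.064 0.008]
 [0.452 0.036 0.009]
 [0.434 0.214 0.009]
 [0.747 0.199 0.009]]
((0.5946857333183289, 0.18627610802650452), (0.33312904834747314, 0.28309983015060425), 5.930081367492676)
```

Call:
play_rows(motion=[[0.1, -0.2, 0.05, 0, 30], [0.1, -0.22, 0.07, 0, 30], [0.1, -0.22, 0.07, 0, 0], [0.1, -0.22, 0.07, 0, 0], [0.1, -0.22, 0.07, 0, 0]], newtons=40)

```text
clock: 2.65
position: [0.5942, -0.0884, 0.1086]
ee_rot: [0.0, 1.0, -0.021, 0.0]
contact_force: [0.3, 0.2, -1.0]
width: 0.0001
gripper_force: 0.0
```

```bash
python3 -c "
from h import *
go([.594,-.088,.108],-2.4)"
```

```text
shift [-0.   -0.01  0.02] turn 0.0 | pos [ 0.5942 -0.0884  0.1086] psi -2.38 w 0.1 F [ 0.3  0.2 -1. ] g 0.0 t 2.65 q6 1.35
```

```bash
python3 -c "
from h import *
d=snap('wrist','w2'); s=snap('scene','s2')
cv2.imwrite('pics/c2.png',np.hstack([cv2.resize(cv2.imread('pics/w2.png')[150:370,180:400],(500,500)),cv2.resize(cv2.imread('pics/s2.png')[130:240,260:370],(300,500))]))
"
```

```text
(no output)
```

View pics/c2.png

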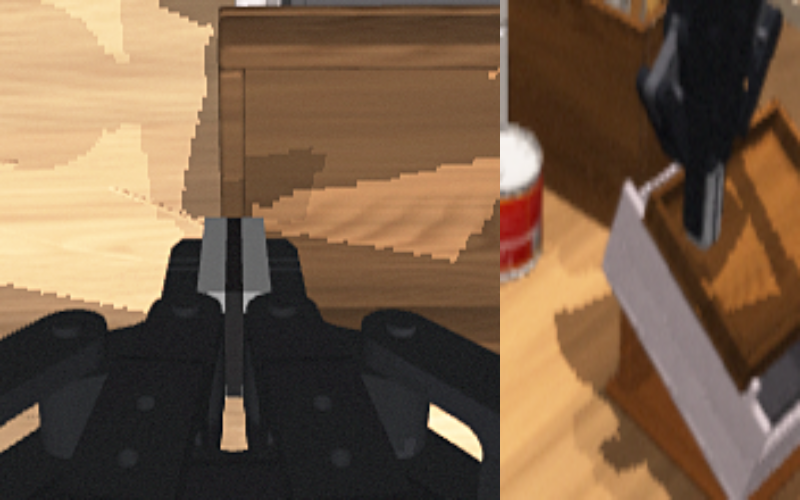

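The fingers shut above the wall without gripping it. I'm checking the finger-tip and wall heights from the depth images.

```bash
python3 -c "
from h import *
d=dict(np.load('pics/w2.npz'));w=world(d)
f=lambda x,y:(int(180+x*.44),int(150+y*.44))
for c in [(230,80),(230,140),(230,190),(230,210),(215,225),(255,225),(215,270),(255,270),(235,230),(350,150),(350,250),(230,25)]:
  u,v=f(*c);print(c,w[v,u].round(4))
d=dict(np.load('pics/s2.npz'));w=world(d)
for c in [(690,235),(710,235),(690,200),(712,200),(740,260),(655,205),(700,290),(740,370),(690,255)]:
  u,v=int(260+(c[0]-500)*110/300),int(130+c[1]*.22);print(c,w[v,u].round(4))
"
```

```text
(230, 80) [ 0.6358 -0.0884  0.1369]
(230, 140) [ 0.6208 -0.0877  0.1314]
(230, 190) [ 0.606  -0.087   0.1247]
(230, 210) [ 0.5993 -0.0867  0.1217]
(215, 225) [ 0.6053 -0.0836  0.1452]
(255, 225) [ 0.6048 -0.0926  0.1448]
(215, 270) [ 0.6052 -0.0842  0.165 ]
(255, 270) [ 0.605  -0.0919  0.1653]
(235, 230) [ 0.6049 -0.0881  0.147 ]
(350, 150) [ 0.6106 -0.119   0.1117]
(350, 250) [ 0.5739 -0.1219  0.096 ]
(230, 25) [ 0.6469 -0.0888  0.131 ]
(690, 235) [ 0.5967 -0.0776  0.1434]
(710, 235) [ 0.5842 -0.0866  0.1452]
(690, 200) [ 0.5953 -0.0739  0.1609]
(712, 200) [ 0.5836 -0.0835  0.162 ]
(740, 260) [ 0.595  -0.1411  0.1049]
(655, 205) [ 0.6379 -0.0866  0.1364]
(700, 290) [ 0.5887 -0.0834  0.1173]
(740, 370) [ 0.5478 -0.0827  0.0949]
(690, 255) [ 0.6036 -0.088   0.125 ]
```

Depth puts the finger tips at about z 0.14, roughly 30 mm above the reported TCP. I'll open, go lower in steps and watch the force.

Call:
play_rows(motion=[[0, 0, 0, 0, 30], [0, 0, 0, 0, 30], [0, 0, 0.25, 0, 30], [0, 0, 0.45, 0, 30], [0, 0, 0.5, 0, 30]])

```text
clock: 3.38
position: [0.5934, -0.0882, 0.0872]
ee_rot: [-0.0, 1.0, -0.021, -0.001]
contact_force: [-0.7, 0.0, 1.2]
width: 0.0302
gripper_force: 0.0
```

```bash
python3 -c "
from h import *
d=snap('scene','s3');w=world(d);go([.594,-.088,.108],-2.4)
im=d['img'].astype(int);
v,u=np.mgrid[:420,:560]
m=(abs(w[...,0]-.594)<.014)&(abs(w[...,1]+.088)<.04)&(w[...,2]>.1)&(w[...,2]<.2)&(im.max(-1)<140)&(np.ptp(im,axis=-1)<25)
print(np.sort(w[m][:,2])[:25].round(3))
cv2.imwrite('pics/c3.png',cv2.resize(cv2.imread('pics/s3.png')[110:240,260:400],(700,600)))"
```

```text
shift [ 0.01 -0.01 -0.51] turn 0.0 | pos [ 0.5936 -0.0882  0.0874] psi -2.38 w 30.0 F [-0.6  0.4 -1. ] g 0.0 t 3.42 q6 1.35
[0.1   0.116 0.117 0.117 0.117 0.117 0.118 0.118 0.118 0.118 0.118 0.118
 0.118 0.118 0.119 0.12  0.12  0.12  0.12  0.12  0.121 0.121 0.121 0.121
 0.122]
```

View pics/c3.png

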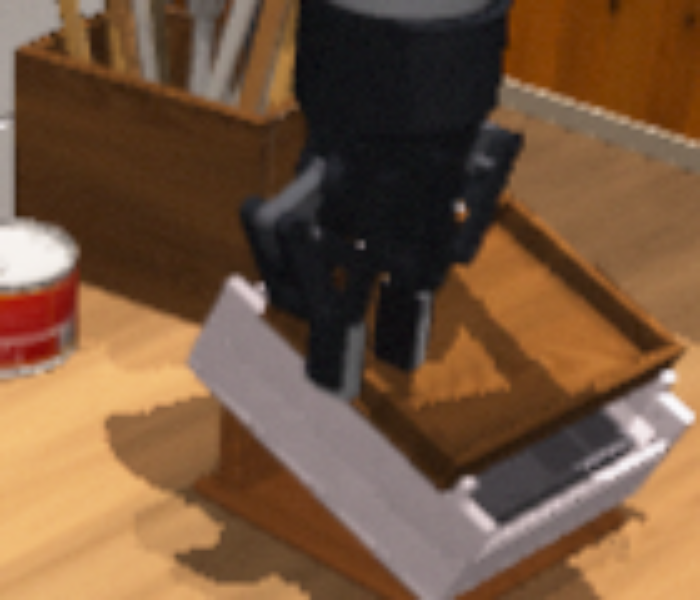

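The fingers now straddle the wall with tips at z≈0.117, so the true tip is about 30 mm above the reported z. I'll go down a little more and close.

Call:
play_rows(motion=[[0, 0, 0.15, 0, 30], [0, 0, 0.22, 0, 30], [0, 0, 0.22, 0, 0], [0, 0, 0.22, 0, 0], [0, 0, 0.22, 0, 0]], newtons=45)

```text
clock: 4.05
position: [0.5943, -0.0884, 0.0798]
ee_rot: [0.0, 1.0, -0.021, 0.0]
contact_force: [0.2, -0.0, -0.5]
width: 0.0047
gripper_force: 46.4
```

Call:
play_rows(motion=[[0, 0, -0.1, 0, 0], [0, 0, -0.35, 0, 0], [0, 0, -0.75, 0, 0], [0, 0, -1.15, 0, 0], [0, 0, -1.5, 0, 0]])

```text
clock: 4.68
position: [0.5946, -0.0885, 0.1415]
ee_rot: [0.0, 1.0, -0.021, 0.001]
contact_force: [0.4, 0.0, -2.2]
width: 0.0042
gripper_force: 46.1
```

```bash
python3 -c "
from h import *
snap('scene','s4');go([.582,.217,.12],-2.4)
cv2.imwrite('pics/c4.png',cv2.resize(cv2.imread('pics/s4.png')[50:250,220:440],(660,600)))"
```

```text
shift [-0.66 -7.62  0.57] turn 0.0 | pos [ 0.5957 -0.0888  0.1433] psi -2.38 w 4.3 F [-0.2 -0.4 -0.8] g 46.1 t 4.72 q6 1.35
```

View pics/c4.png

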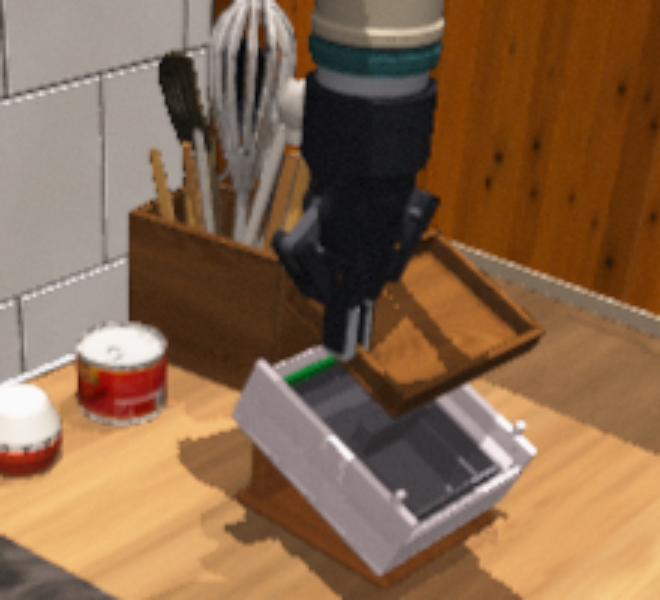

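The tray is held and clear of the stand, so I'm carrying it over the board.

Call:
play_rows(motion=[[-0.1, -0.6, 0, 0, 0], [-0.2, -1.6, 0, 0, 0], [-0.3, -2.8, 0, 0, 0], [-0.45, -4.1, 0, 0, 0], [-0.6, -5.3, 0, 0, 0]])

```text
clock: 5.35
position: [0.5789, 0.1261, 0.14]
ee_rot: [-0.0, 1.0, -0.021, 0.0]
contact_force: [0.1, -0.6, -2.6]
width: 0.0044
gripper_force: 46.1
```

Call:
play_rows(motion=[[0, -1.0, 0, 0, 0], [0, -1.8, 0.2, 0, 0], [0, -2.2, 0.8, 0, 0], [0, -2.3, 1.6, 0, 0], [0, -2.3, 2.4, 0, 0]])

```text
clock: 5.98
position: [0.5831, 0.2172, 0.0432]
ee_rot: [-0.0, 1.0, -0.02, 0.001]
contact_force: [0.1, 0.0, -2.4]
width: 0.0046
gripper_force: 46.1
```

```bash
python3 -c "
from h import *
d=snap('scene','s5');go([.582,.217,.0065],-2.4)
cv2.imwrite('pics/c5.png',cv2.resize(cv2.imread('pics/s5.png')[130:380,120:400],(672,600)))"
```

```text
shift [ 0.06 -0.03  0.8 ] turn 0.01 | pos [0.5798 0.216  0.0386] psi -2.34 w 4.5 F [-1.1 -0.7 -6.5] g 46.3 t 6.03 q6 1.86
```

View pics/c5.png

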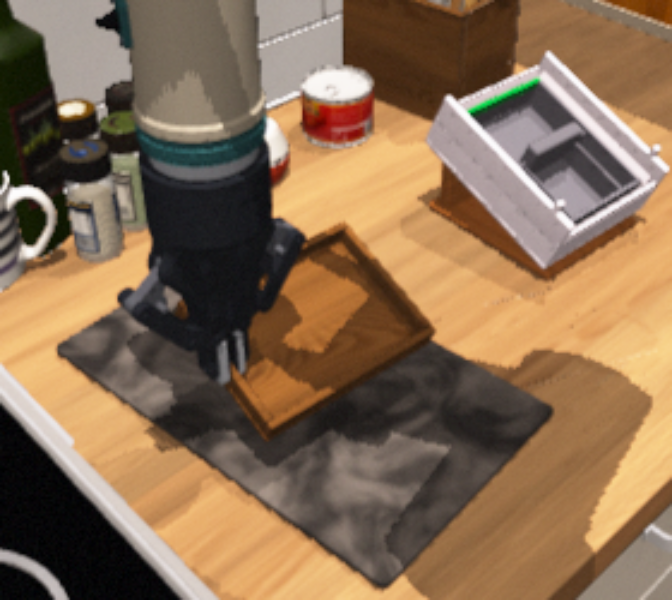

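The tray is held tilted just above the board. I'm lowering it slowly and watching for contact.

Call:
play_rows(motion=[[0, -0.1, 0.2, 0, 0], [0, -0.1, 0.4, 0, 0], [0, -0.1, 0.55, 0, 0], [0, -0.1, 0.65, 0, 0], [0, -0.1, 0.65, 0, 0]])

```text
clock: 6.65
position: [0.5829, 0.2202, 0.0177]
ee_rot: [0.0, 1.0, -0.021, -0.0]
contact_force: [-0.1, 1.6, -3.5]
width: 0.0047
gripper_force: 46.1
```

Call:
play_rows(motion=[[0, 0, 0.05, 0, 0], [0, 0, 0.1, 0, 0], [0, 0, 0.15, 0, 0], [0, 0, 0.2, 0, 0], [0, 0, 0.2, 0, 0]], newtons=25)

```text
clock: 7.28
position: [0.583, 0.2204, 0.0096]
ee_rot: [0.0, 1.0, -0.021, 0.0]
contact_force: [-0.3, -0.0, -2.5]
width: 0.0043
gripper_force: 46.1
```

```bash
python3 -c "
from h import *
d=snap('top','t6');w=world(d);go([.582,.217,.0065],-2.4)
im=d['img'].astype(int); b=(w[...,1]>0.02)&(w[...,1]<.24)&(w[...,2]>.012)&(w[...,2]<.1)&(im[...,0]-im[...,2]>25)
P=w[b];print(len(P));np.set_printoptions(suppress=True)
for x in np.arange(.5,.66,.02):
  q=P[abs(P[:,0]-x)<.01]
  if len(q): print(round(x,2),np.percentile(q[:,2],[5,50,95]).round(3),q[:,1].min().round(3),q[:,1].max().round(3))
"
```

```text
shift [-0.02  0.08  0.08] turn 0.0 | pos [0.583  0.2204 0.0096] psi -2.37 w 5.0 F [ 0.1 -0.1 -0.9] g 46.1 t 7.33 q6 1.86
3557
0.52 [0.025 0.028 0.031] 0.077 0.211
0.54 [0.014 0.019 0.032] 0.075 0.225
0.56 [0.019 0.024 0.039] 0.074 0.225
0.58 [0.027 0.032 0.046] 0.073 0.217
0.6 [0.036 0.041 0.055] 0.072 0.218
0.62 [0.044 0.048 0.069] 0.071 0.219
0.64 [0.054 0.064 0.071] 0.071 0.221
```

Call:
play_rows(motion=[[0.02, 0, 0.1, 0, 0.5], [0.06, 0, 0.2, 0, 0.5], [0.1, 0, 0.28, 0, 0.5], [0.14, 0, 0.35, 0, 0.5], [0.14, 0, 0.35, 0, 0.5]], newtons=20)

```text
clock: 7.95
position: [0.5915, 0.2203, -0.0024]
ee_rot: [-0.0, 1.0, -0.021, 0.003]
contact_force: [1.6, 0.0, 5.4]
width: 0.0044
gripper_force: 48.1
```

```bash
cat > tray.py <<'E'
from h import *
import sys
np.set_printoptions(suppress=True)
d=snap('top',sys.argv[1]);w=world(d);go([.582,.217,.0065],-2.4)
im=d['img'].astype(int); b=(w[...,1]>0.02)&(w[...,1]<.26)&(w[...,2]>.010)&(w[...,2]<.1)&(im[...,0]-im[...,2]>25)
P=w[b];print(len(P))
for x in np.arange(.5,.68,.02):
  q=P[abs(P[:,0]-x)<.01]
  if len(q): print(round(x,2),np.percentile(q[:,2],[5,50,95]).round(3),q[:,1].min().round(3),q[:,1].max().round(3))
q=P[(P[:,1]>.09)&(P[:,1]<.19)]; q=q[(q[:,0]>.55)&(q[:,0]<.61)]; A=np.linalg.lstsq(np.c_[q[:,:2]-[.58,.145],np.ones(len(q))],q[:,2],rcond=None)[0]; print('slope',A.round(3))
E
python3 tray.py t7
```

```text
shift [-0.23  0.09 -0.22] turn 0.0 | pos [ 0.5915  0.2203 -0.0024] psi -2.36 w 4.9 F [1.9 0.3 4.6] g 48.1 t 8.0 q6 1.86
3521
0.5 [0.01  0.011 0.012] 0.231 0.231
0.52 [0.011 0.027 0.031] 0.077 0.141
0.54 [0.012 0.017 0.031] 0.075 0.235
0.56 [0.014 0.018 0.033] 0.074 0.225
0.58 [0.018 0.021 0.036] 0.042 0.224
0.6 [0.022 0.025 0.04 ] 0.072 0.217
0.62 [0.026 0.029 0.045] 0.072 0.221
0.64 [0.029 0.046 0.051] 0.072 0.246
slope [ 0.195 -0.008  0.021]
```

Call:
play_rows(motion=[[0.03, 0, 0.08, 0, 0], [0.06, 0, 0.16, 0, 0], [0.08, 0, 0.22, 0, 0], [0.1, 0, 0.28, 0, 0], [0.1, 0, 0.28, 0, 0]])

```text
clock: 8.62
position: [0.5969, 0.2202, -0.0132]
ee_rot: [-0.001, 1.0, -0.021, 0.004]
contact_force: [4.0, -1.1, 7.0]
width: 0.0043
gripper_force: 49.0
```

```bash
python3 tray.py t8
```

```text
shift [-0.36  0.09 -0.5 ] turn 0.0 | pos [ 0.5969  0.2202 -0.0132] psi -2.36 w 4.4 F [ 3.9 -0.3  5.5] g 49.0 t 8.68 q6 1.86
3372
0.5 [0.011 0.011 0.011] 0.034 0.034
0.52 [0.012 0.012 0.012] 0.228 0.228
0.54 [0.011 0.016 0.03 ] 0.075 0.235
0.56 [0.011 0.013 0.028] 0.074 0.229
0.58 [0.011 0.013 0.028] 0.073 0.223
0.6 [0.011 0.013 0.028] 0.073 0.192
0.62 [0.011 0.014 0.027] 0.072 0.221
0.64 [0.011 0.015 0.031] 0.071 0.222
0.68 [0.01  0.01  0.011] 0.249 0.25
slope [0.012 0.001 0.013]
```

The tray is flat on the board (slope 0.012 rad). I'm releasing it, rising, and going over to the stand.

Call:
play_rows(motion=[[0, 0, 0, 0, 22], [0, 0, 0, 0, 22], [0, 0, -0.15, 0, 22], [0, 0, -0.8, 0, 22], [0, 0, -2.2, 0, 22]])

```text
clock: 9.3
position: [0.5898, 0.2193, 0.0705]
ee_rot: [0.001, 1.0, -0.021, -0.004]
contact_force: [-0.4, 0.1, 0.9]
width: 0.0221
gripper_force: 0.0
```

Call:
play_rows(motion=[[0, 0, -1.5, 0, 22], [0, 1.0, -2.0, 0, 50], [0, 2.5, -2.0, 0, 72], [0, 4.0, -2.0, 0, 72], [0, 5.5, -2.0, 0, 72]])

```text
clock: 9.93
position: [0.5828, -0.0013, 0.1526]
ee_rot: [0.0, 1.0, -0.02, -0.0]
contact_force: [1.5, -0.1, 0.1]
width: 0.072
gripper_force: 0.0
```

```bash
python3 tray.py t9; python3 -c "
from h import *
go([.599,-.159,.15],-2.4)"
```

```text
shift [-0.26 -5.69  3.6 ] turn -0.02 | pos [ 0.5824 -0.0098  0.1525] psi -2.57 w 72.1 F [-1.3 -5.4 -0.4] g 0.0 t 9.97 q6 1.49
1092
0.54 [0.011 0.027 0.031] 0.076 0.235
0.56 [0.011 0.013 0.028] 0.175 0.225
0.58 [0.01  0.013 0.029] 0.178 0.224
0.6 [0.01  0.013 0.029] 0.185 0.242
0.62 [0.01  0.013 0.029] 0.188 0.222
0.64 [0.011 0.018 0.03 ] 0.184 0.226
slope [0.002 0.019 0.012]
shift [0.58 3.71 0.09] turn -0.02 | pos [ 0.5824 -0.0098  0.1525] psi -2.57 w 72.1 F [-1.3 -5.4 -0.4] g 0.0 t 9.97 q6 1.49
```

Call:
play_rows(motion=[[0.2, 1.0, 0, 0, 72], [0.4, 2.2, 0, 0, 72], [0.4, 3.2, 0, 0, 72], [0.4, 3.5, 0, 0, 72], [0.4, 3.5, 0, 0, 72]])

```text
clock: 10.6
position: [0.5933, -0.1402, 0.1523]
ee_rot: [-0.0, 1.0, -0.021, -0.0]
contact_force: [-0.4, 0.7, -0.6]
width: 0.0721
gripper_force: 0.0
```

```bash
python3 -c "
from h import *
d=snap('wrist','w10'); go([.599,-.159,.15],-2.4)
pr=lambda X:(lambda c:np.c_[c[:,0]/c[:,2]*d['fx']+d['cx'],c[:,1]/c[:,2]*d['fy']+d['cy']])(np.array(X)@d['R'].T+d['t'])
R=Ro.from_euler('z',-.0415).as_matrix()@Ro.from_euler('y',-np.radians(22)).as_matrix();o=np.array([.6199,-.1597,.05])
P=o+np.array([[a-.002,b,.05] for a in(.007,-.007) for b in(.032,-.032)])@R.T
print(pr(P).round(0)); w=world(d)
s=snap('scene','s10'); w2=world(s); L=(w2-o)@R
for nm,ww,I in (('wrist',w,d),('scene',w2,s)):
  L=(ww-o)@R; b=(abs(L[...,0])<.02)&(abs(L[...,1])<.05)&(L[...,2]>.042)&(L[...,2]<.056)
  q=L[b]; print(nm,len(q)); 
  if len(q): print(np.percentile(q,[2,50,98],axis=0).round(4))
cv2.imwrite('pics/c10.png',np.hstack([cv2.resize(cv2.imread('pics/w10.png')[80:400,100:460],(450,400)),cv2.resize(cv2.imread('pics/s10.png')[130:250,280:400],(350,400))]))
"
```

```text
shift [0.16 0.49 0.06] turn 0.0 | pos [ 0.5933 -0.1393  0.1523] psi -2.39 w 71.9 F [-0.5  1.3 -0.3] g 0.0 t 10.65 q6 1.27
[[267. 200.]
 [347. 200.]
 [267. 213.]
 [345. 213.]]
wrist 1444
[[-0.0082 -0.0289  0.0426]
 [ 0.0012  0.0007  0.0504]
 [ 0.0045  0.0311  0.052 ]]
scene 170
[[-0.0108 -0.0278  0.0428]
 [-0.0058  0.0066  0.0511]
 [ 0.0021  0.0328  0.054 ]]
```

View pics/c10.png

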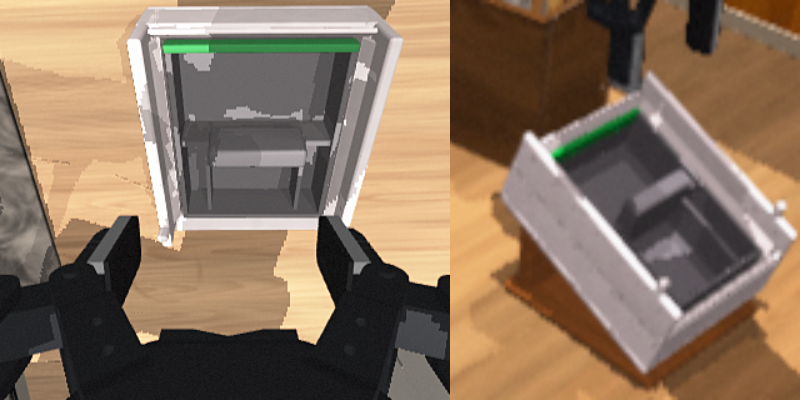

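The crop shows the bar's top face at about (212–305, 150–165), which matches the predicted pose. A cross wall and dividers sit beside it, so I'll grip only the top 12 mm of the bar ends. First I'll measure the real tip height at this opening.

```bash
cat > tip.py <<'E'
from h import *
p,R,st=pose()
import sys
for f,n in ((sys.argv[1],'scene'),(sys.argv[2],'wrist')):
    d=dict(np.load(f'pics/{f}.npz')); w=world(d); L=(w-p)@R  # tool coords
    for sg in(1,-1):
        yy=L[...,1]*sg
        m=(abs(L[...,0])<.016)&(yy>st['width']/2-.004)&(yy<st['width']/2+.018)&(L[...,2]>-.08)&(L[...,2]<-.005)
        q=np.sort(L[...,2][m]); print(n,sg,len(q),q[-12:].round(3))
E
python3 tip.py s10 w10; python3 -c "
from h import *
go([.6016,-.159,.1],-2.4)"
```

```text
scene 1 228 [-0.04  -0.039 -0.039 -0.039 -0.039 -0.039 -0.039 -0.039 -0.038 -0.038
 -0.037 -0.037]
scene -1 216 [-0.04  -0.04  -0.039 -0.039 -0.039 -0.039 -0.038 -0.038 -0.038 -0.038
 -0.037 -0.037]
wrist 1 2266 [-0.037 -0.037 -0.037 -0.037 -0.037 -0.037 -0.036 -0.036 -0.036 -0.036
 -0.036 -0.036]
wrist -1 2270 [-0.036 -0.036 -0.036 -0.036 -0.036 -0.036 -0.036 -0.036 -0.036 -0.036
 -0.036 -0.035]
shift [0.23 0.5  1.31] turn 0.01 | pos [ 0.5934 -0.1389  0.1524] psi -2.34 w 72.4 F [ 0.8 -0.1  0. ] g 0.0 t 10.7 q6 1.27
```

Call:
play_rows(motion=[[0.2, 0.5, 0, 0, 72], [0.2, 0.5, 0.6, 0, 72], [0.2, 0.5, 1.3, 0, 72], [0.2, 0.5, 1.8, 0, 72], [0.2, 0.5, 1.9, 0, 72]])

```text
clock: 11.32
position: [0.6003, -0.1606, 0.075]
ee_rot: [-0.0, 1.0, -0.02, -0.001]
contact_force: [-0.4, -0.4, -0.1]
width: 0.0717
gripper_force: 0.0
```

```bash
python3 -c "
from h import *
snap('scene','s11');snap('wrist','w11')
go([.6016,-.159,.049],-2.4)"; python3 tip.py s11 w11
```

```text
shift [ 0.01 -0.05  0.69] turn 0.0 | pos [ 0.6012 -0.1609  0.0764] psi -2.35 w 72.2 F [ 0.4 -0.2  0.4] g 0.0 t 11.43 q6 1.24
scene 1 213 [-0.009 -0.008 -0.008 -0.008 -0.007 -0.007 -0.007 -0.007 -0.007 -0.006
 -0.006 -0.005]
scene -1 207 [-0.011 -0.01  -0.01  -0.01  -0.009 -0.009 -0.009 -0.008 -0.007 -0.007
 -0.006 -0.006]
wrist 1 2507 [-0.005 -0.005 -0.005 -0.005 -0.005 -0.005 -0.005 -0.005 -0.005 -0.005
 -0.005 -0.005]
wrist -1 2461 [-0.006 -0.006 -0.006 -0.006 -0.006 -0.005 -0.005 -0.005 -0.005 -0.005
 -0.005 -0.005]
```

Geometry is consistent (tip samples now mix with the stand). I'm descending the last 27 mm and closing on the bar ends.

Call:
play_rows(motion=[[0, -0.04, 0.25, 0, 72], [0, -0.04, 0.5, 0, 72], [0, -0.04, 0.66, 0, 72], [0, -0.04, 0.68, 0, 72], [0, -0.04, 0.68, 0, 72]])

```text
clock: 12.05
position: [0.6009, -0.1592, 0.0493]
ee_rot: [0.0, 1.0, -0.021, 0.0]
contact_force: [0.3, -0.8, 0.6]
width: 0.0718
gripper_force: 0.0
```

Call:
play_rows(motion=[[0, 0, 0, 0, 60], [0, 0, 0, 0, 55], [0, 0, 0, 0, 55], [0, 0, 0, 0, 55]], newtons=40)

```text
clock: 12.55
position: [0.6012, -0.1592, 0.0499]
ee_rot: [0.0, 1.0, -0.021, 0.0]
contact_force: [-1.5, -0.1, 6.3]
width: 0.0628
gripper_force: 45.2
```

```bash
python3 -c "
from h import *
go([.6016,-.159,.049],-2.4)"
```

```text
shift [ 0.01 -0.01  0.02] turn 0.0 | pos [ 0.6012 -0.1592  0.0499] psi -2.38 w 62.8 F [-1.5 -0.1  6.3] g 45.2 t 12.55 q6 1.24
```

The bar is gripped at 62.8 mm. I'm lifting along the pocket normal.

Call:
play_rows(motion=[[-0.06, 0, -0.14, 0, 55], [-0.18, 0, -0.45, 0, 55], [-0.34, 0, -0.85, 0, 55], [-0.52, 0, -1.3, 0, 55], [-0.7, 0, -1.74, 0, 55]])

```text
clock: 13.18
position: [0.5725, -0.158, 0.1206]
ee_rot: [0.0, 1.0, -0.021, 0.0]
contact_force: [-0.9, 0.2, -1.7]
width: 0.0628
gripper_force: 44.4
```

Call:
play_rows(motion=[[-0.1, 0, -0.3, 0, 55], [-0.3, 0, -0.7, 0, 55], [-0.5, 0, -1.0, 0, 55], [-0.6, 0, -1.2, 0, 55], [-0.6, 0, -1.2, 0, 55]])

```text
clock: 13.8
position: [0.549, -0.1571, 0.1676]
ee_rot: [0.0, 1.0, -0.021, 0.001]
contact_force: [0.9, 0.0, -3.2]
width: 0.0625
gripper_force: 44.5
```

```bash
python3 -c "
from h import *
go([.5,-.12,.15],177.6)
snap('scene','s12')
cv2.imwrite('pics/c12.png',cv2.resize(cv2.imread('pics/s12.png')[40:260,220:440],(600,600)))"
```

```text
shift [-1.26 -0.87  0.44] turn -18.0 | pos [ 0.549  -0.1571  0.1676] psi -2.39 w 62.5 F [ 0.9  0.  -3.2] g 44.5 t 13.8 q6 1.21
```

View pics/c12.png

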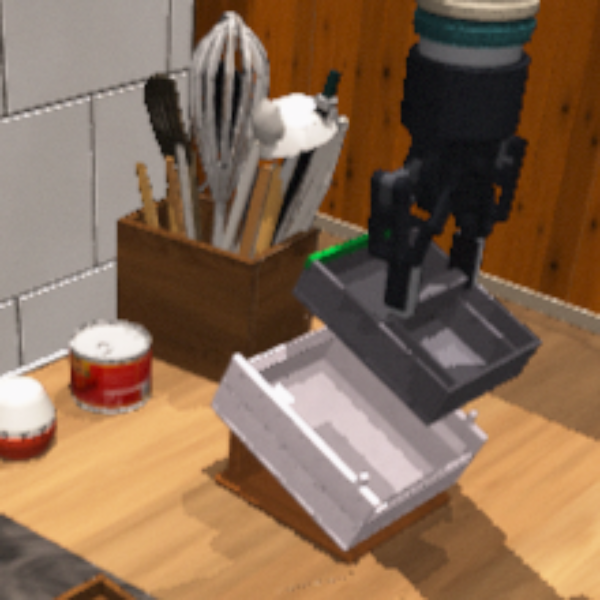

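All 10 pictures are used, so I'm measuring numerically from here. Next I'll move to the clear worktop in front of the stand with a quarter turn, and level the insert there.

Call:
play_rows(motion=[[-0.8, -0.3, 0, -0.5, 55], [-1.8, -0.8, 0, -1.5, 55], [-2.5, -1.2, 0, -2.5, 55], [-2.53, -1.32, 0, -3.5, 55], [-2.53, -1.32, 0, -4.5, 55]])

```text
clock: 14.48
position: [0.4494, -0.0994, 0.1665]
ee_rot: [-0.0, 0.93, 0.366, -0.0]
contact_force: [-0.2, -0.0, -2.3]
width: 0.063
gripper_force: 44.6
```

Call:
play_rows(motion=[[0, 0, 0, -1.0, 55], [0, 0, 0, -2.0, 55], [0, 0, 0.4, -3.0, 55], [0, 0, 1.0, -4.0, 55], [0, 0, 1.6, -4.5, 55]])

```text
clock: 15.1
position: [0.45, -0.0999, 0.1018]
ee_rot: [-0.0, 0.72, 0.694, -0.0]
contact_force: [0.3, -0.6, -2.4]
width: 0.063
gripper_force: 44.6
```

```bash
cat > ins.py <<'E'
from h import *
import sys
np.set_printoptions(suppress=True)
p,R,st=pose()
go([.45,-.1,.03],87.6)
for n in ('top','scene'):
    d=snap(n,sys.argv[1]+n);w=world(d); L=(w-p)@R; im=d['img'].astype(int)
    m=(np.hypot(L[...,0],L[...,1])<.095)&(L[...,2]>-.06)
    for x in np.arange(-.09,.1,.015):
        q=w[...,2][m&(abs(L[...,0]-x)<.0075)]; 
        if len(q)>5: print(n,round(x,3),len(q),np.percentile(q,[0,5,25,50,75,95,100]).round(3))
E
python3 ins.py a
```

```text
shift [-0.   0.   1.8] turn 0.02 | pos [ 0.45   -0.0999  0.1018] psi 87.82 w 63.0 F [ 0.3 -0.6 -2.4] g 44.6 t 15.1 q6 -0.33
top -0.09 130 [-0.004 -0.003 -0.002 -0.     0.001  0.002  0.005]
top -0.075 55 [-0.004 -0.004 -0.001 -0.     0.001  0.002  0.004]
top -0.06 224 [-0.004 -0.002  0.001  0.101  0.108  0.11   0.112]
top -0.045 265 [-0.006 -0.002  0.002  0.083  0.09   0.113  0.117]
top -0.03 192 [-0.004 -0.002  0.     0.056  0.087  0.117  0.121]
top -0.015 120 [-0.004 -0.003 -0.001  0.001  0.051  0.057  0.059]
top 0.0 141 [-0.004 -0.003 -0.001  0.001  0.052  0.128  0.153]
top 0.015 367 [-0.005 -0.002  0.001  0.106  0.112  0.136  0.146]
top 0.03 409 [-0.004 -0.002  0.001  0.11   0.113  0.142  0.148]
top 0.045 506 [-0.004 -0.002  0.114  0.117  0.119  0.124  0.154]
top 0.06 563 [-0.005 -0.001  0.121  0.124  0.155  0.161  0.162]
top 0.075 540 [-0.005 -0.001  0.132  0.142  0.153  0.159  0.161]
top 0.09 177 [-0.006 -0.003 -0.002 -0.     0.001  0.002  0.005]
scene -0.09 75 [-0.001 -0.001 -0.     0.001  0.001  0.002  0.004]
scene -0.075 175 [-0.002 -0.001 -0.     0.001  0.001  0.002  0.003]
scene -0.06 418 [-0.002 -0.001 -0.     0.001  0.002  0.106  0.109]
scene -0.045 599 [-0.474 -0.387 -0.001  0.     0.001  0.102  0.114]
scene -0.03 751 [-0.459 -0.384 -0.117  0.     0.001  0.105  0.122]
scene -0.015 796 [-0.442 -0.333 -0.095  0.     0.001  0.116  0.161]
scene 0.0 1133 [-0.428 -0.301 -0.     0.001  0.134  0.15   0.162]
scene 0.015 1577 [-0.406 -0.263  0.     0.055  0.13   0.15   0.162]
scene 0.03 823 [-0.393 -0.297 -0.086  0.     0.002  0.135  0.145]
scene 0.045 619 [-0.37  -0.119  0.     0.001  0.002  0.144  0.152]
scene 0.06 550 [-0.003 -0.001  0.     0.001  0.002  0.156  0.158]
scene 0.075 1580 [-0.002 -0.     0.127  0.138  0.149  0.157  0.16 ]
scene 0.09 171 [-0.002 -0.001 -0.     0.001  0.001  0.127  0.13 ]
```

Call:
play_rows(motion=[[0, 0, 0.5, 0, 55], [0, 0, 1.0, 0, 55], [0, 0, 1.45, 0, 55], [0, 0, 1.7, 0, 55], [0, 0, 1.75, 0, 55]])

```text
clock: 15.82
position: [0.4501, -0.1, 0.0328]
ee_rot: [-0.0, 0.722, 0.692, -0.0]
contact_force: [0.1, 1.0, -2.4]
width: 0.0629
gripper_force: 45.2
```

Call:
play_rows(motion=[[0.05, 0, 0.15, 0, 55], [0.18, 0, 0.3, 0, 55], [0.3, 0, 0.42, 0, 55], [0.43, 0, 0.55, 0, 55], [0.48, 0, 0.6, 0, 55]])

```text
clock: 16.45
position: [0.4519, -0.0803, 0.0098]
ee_rot: [0.001, 0.721, 0.692, 0.001]
contact_force: [0.1, 2.3, 5.9]
width: 0.0631
gripper_force: 47.0
```

```bash
python3 ins.py b | grep -v scene
```

```text
shift [-0.49 -0.03 -0.5 ] turn 0.0 | pos [ 0.4519 -0.0803  0.0098] psi 87.65 w 63.1 F [0.1 2.3 5.9] g 47.0 t 16.45 q6 -0.29
top -0.09 126 [-0.005 -0.003 -0.002 -0.     0.001  0.002  0.005]
top -0.075 166 [-0.005 -0.003 -0.001  0.     0.003  0.036  0.037]
top -0.06 315 [-0.004 -0.002  0.003  0.006  0.024  0.035  0.038]
top -0.045 231 [-0.004 -0.002  0.     0.005  0.008  0.04   0.058]
top -0.03 214 [-0.004 -0.002  0.001  0.008  0.034  0.056  0.059]
top -0.015 86 [-0.004 -0.002  0.     0.009  0.052  0.057  0.069]
top 0.0 112 [-0.005 -0.004 -0.001  0.     0.001  0.058  0.068]
top 0.015 225 [-0.004 -0.002 -0.001  0.002  0.013  0.041  0.046]
top 0.03 246 [-0.005 -0.003 -0.     0.012  0.015  0.044  0.049]
top 0.045 284 [-0.004 -0.002  0.001  0.015  0.017  0.043  0.05 ]
top 0.06 346 [-0.004 -0.001  0.016  0.018  0.039  0.051  0.054]
top 0.075 372 [-0.005 -0.003 -0.001  0.001  0.028  0.051  0.053]
top 0.09 180 [-0.004 -0.003 -0.001 -0.     0.001  0.002  0.003]
```

Call:
play_rows(motion=[[0.04, 0, 0.06, 0, 55], [0.08, 0, 0.12, 0, 55], [0.1, 0, 0.17, 0, 55], [0.1, 0, 0.22, 0, 55], [0.1, 0, 0.22, 0, 55]])

```text
clock: 17.18
position: [0.4522, -0.075, 0.0019]
ee_rot: [0.0, 0.722, 0.692, 0.002]
contact_force: [-0.4, 8.2, 13.5]
width: 0.0627
gripper_force: 48.5
```

```bash
python3 ins.py c | grep -v scene | sed -n '1p;3,4p;9,13p'
```

```text
shift [-0.62 -0.03 -0.7 ] turn -0.01 | pos [ 0.4522 -0.075   0.0019] psi 87.53 w 62.7 F [-0.4  8.2 13.5] g 48.5 t 17.18 q6 -0.28
top -0.075 216 [-0.004 -0.002 -0.     0.008  0.033  0.036  0.037]
top -0.06 258 [-0.004 -0.001  0.001  0.003  0.005  0.032  0.037]
top 0.015 223 [-0.005 -0.003 -0.001  0.001  0.004  0.031  0.038]
top 0.03 236 [-0.005 -0.002 -0.001  0.002  0.004  0.033  0.037]
top 0.045 271 [-0.004 -0.002  0.001  0.003  0.004  0.033  0.037]
top 0.06 323 [-0.004 -0.001  0.002  0.004  0.034  0.037  0.04 ]
top 0.075 367 [-0.005 -0.003 -0.001 -0.     0.001  0.033  0.039]
```

The insert is level and still held. I'll pre-tilt it front-down by pressing its rear end on the worktop's near edge with the front overhanging, so first I need to find that edge.

Call:
play_rows(motion=[[0, 0, -0.3, 0, 55], [0, 0, -0.9, 0, 55], [0, 0, -1.7, 0, 55], [0, 0, -2.4, 0, 55], [0, 0, -2.5, 0, 55]])

```text
clock: 17.9
position: [0.4524, -0.0774, 0.102]
ee_rot: [0.002, 0.722, 0.692, 0.001]
contact_force: [-0.1, 0.0, -3.1]
width: 0.0625
gripper_force: 47.0
```

```bash
python3 -c "
from h import *
np.set_printoptions(suppress=True)
d=snap('top','e');w=world(d)
for yy in (-.33,-.3,-.27,-.25,-.22,-.19,-.16):
  m=(abs(w[...,1]-yy)<.004)&(abs(w[...,2])<.012); q=w[m]; n=(abs(w[...,1]-yy)<.006)&(w[...,0]<.36)&(w[...,0]>.15)
  r=w[n]; o=r[r[:,0].argsort()]; print(yy,'edge',q[:,0].min().round(4), o[::max(1,len(o)//10)][:,[0,2]].round(2).tolist())
go([.29,-.25,.1],177.6)
p,R,st=pose(); L=(w-p)@R; m=(np.hypot(L[...,0],L[...,1])<.1)&(w[...,2]>.09)&(w[...,2]<.125)
q=L[m]; q=q[abs(q[:,1])<.05]; print('ext x',np.percentile(q[:,0],[0,1,99,100]).round(4),'rim z',np.percentile(w[m][:,2],[50,90]).round(3))
b=q[q[:,0]<-.04]; print(np.percentile(-b[:,2],[80,95]).round(4)); b=q[q[:,0]>.04]; print(np.percentile(-b[:,2],[80,95]).round(4))
"
```

```text
-0.33 edge 0.352 [[0.35, -0.0], [0.35, -0.0], [0.35, -0.0], [0.35, -0.0], [0.35, 0.0], [0.36, 0.0], [0.36, -0.0], [0.36, -0.0], [0.36, -0.0], [0.36, -0.0], [0.36, 0.0]]
-0.3 edge 0.351 [[0.35, -0.0], [0.35, -0.0], [0.35, -0.0], [0.35, 0.0], [0.36, -0.0], [0.36, -0.0], [0.36, 0.0], [0.36, -0.0], [0.36, -0.0], [0.36, -0.0], [0.36, -0.0]]
-0.27 edge 0.388 []
-0.25 edge 0.3955 []
-0.22 edge 0.397 []
-0.19 edge 0.4086 []
-0.16 edge 0.5003 []
shift [-4.49 -3.86  0.02] turn -9.0 | pos [ 0.4516 -0.0771  0.1012] psi 87.62 w 62.5 F [ 0.1  0.8 -1.8] g 47.0 t 17.95 q6 -0.28
ext x [-0.068  -0.0676  0.0632  0.0692] rim z [0.105 0.108]
[0.0039 0.0192]
[0.0061 0.0072]
```

Call:
play_rows(motion=[[-0.9, -0.8, 0, -1.0, 55], [-1.8, -1.6, 0, -2.0, 55], [-2.7, -2.4, 0, -3.0, 55], [-3.6, -3.1, 0, -4.0, 55], [-4.49, -3.86, 0, -5.0, 55]])

```text
clock: 18.58
position: [0.2939, -0.2439, 0.0989]
ee_rot: [-0.001, 0.382, 0.924, 0.0]
contact_force: [0.7, -0.0, -1.7]
width: 0.063
gripper_force: 46.9
```

Call:
play_rows(motion=[[0, 0, 0, -1.0, 55], [0, 0, 0, -2.0, 55], [0, 0, 0, -3.0, 55], [0, 0, 0, -4.0, 55], [0, 0, 0, -4.24, 55]])

```text
clock: 19.2
position: [0.2946, -0.2429, 0.0987]
ee_rot: [-0.001, 0.023, 1.0, 0.001]
contact_force: [0.5, -0.1, -2.0]
width: 0.0626
gripper_force: 46.9
```

```bash
python3 -c "
from h import *
go([.291,-.25,.01],180)"
```

```text
shift [ 0.08 -0.19  2.22] turn -0.27 | pos [ 0.2946 -0.2429  0.0987] psi 177.32 w 62.6 F [ 0.5 -0.1 -2. ] g 46.9 t 19.2 q6 -2.4
```

Call:
play_rows(motion=[[0.08, 0, 0.6, 0, 55], [0.08, 0, 1.3, 0, 55], [0.08, 0, 1.9, 0, 55], [0.08, 0, 2.2, 0, 55], [0.08, 0, 2.3, 0, 55]])

```text
clock: 19.82
position: [0.2912, -0.2423, 0.0065]
ee_rot: [-0.001, 0.024, 1.0, 0.002]
contact_force: [-0.3, 0.8, -2.0]
width: 0.0625
gripper_force: 46.8
```

Call:
play_rows(motion=[[0.03, 0, 0.12, 0, 55], [0.06, 0, 0.24, 0, 55], [0.1, 0, 0.36, 0, 55], [0.14, 0, 0.42, 0, 55], [0.14, 0, 0.42, 0, 55]])

```text
clock: 20.45
position: [0.2848, -0.2434, -0.0081]
ee_rot: [-0.002, 0.023, 1.0, -0.0]
contact_force: [-9.8, -1.9, 9.4]
width: 0.0629
gripper_force: 49.8
```

```bash
cat > tilt.py <<'E'
from h import *
import sys
np.set_printoptions(suppress=True)
go([.6016,-.159,.1],177.6)
p,R,st=pose()
for n in ('wrist','top'):
    d=snap(n,sys.argv[1]+n); w=world(d); L=(w-p)@R; L[...,2]*=-1
    im=d['img'].astype(int); g=(im[...,1]-im[...,0]>40)&(im[...,1]-im[...,2]>40)&(np.hypot(L[...,0],L[...,1])<.12)
    q=L[g]; print(n,'green',len(q), np.median(q,0).round(4) if len(q) else '', q[:,0].max().round(4) if len(q) else '')
    gr=(np.ptp(im,axis=-1)<20)&(abs(L[...,1])<.058)&(L[...,0]<-.045)&(L[...,0]>-.09)&(L[...,2]>-.1)&(L[...,2]<.08)
    q=L[gr]; 
    for x in np.arange(-.0825,-.045,.005):
        k=q[abs(q[:,0]-x)<.0025]
        if len(k)>5: print('  rear',x.round(4),len(k),np.percentile(k[:,2],[5,50,90,98]).round(4))
E
python3 tilt.py f
```

```text
shift [-7.81  2.47 -2.73] turn -0.03 | pos [ 0.2848 -0.2434 -0.0081] psi 177.33 w 62.9 F [-9.8 -1.9  9.4] g 49.8 t 20.45 q6 -2.41
wrist green 2304 [0.064  0.0023 0.024 ] 0.0664
  rear -0.0725 6 [0.0123 0.0126 0.0133 0.0134]
  rear -0.0675 360 [0.0111 0.0121 0.0128 0.0131]
  rear -0.0625 844 [0.0104 0.0115 0.0124 0.0133]
  rear -0.0575 920 [0.0097 0.0108 0.012  0.0205]
  rear -0.0525 1042 [0.0089 0.0102 0.0233 0.035 ]
  rear -0.0475 1061 [0.0083 0.0095 0.032  0.0351]
top green 68 [0.0627 0.0287 0.0239] 0.0653
  rear -0.0775 169 [0.0152 0.0244 0.0328 0.0374]
  rear -0.0725 192 [0.0313 0.0418 0.0451 0.0468]
  rear -0.0675 40 [0.0258 0.0406 0.0442 0.0445]
  rear -0.0625 102 [0.0094 0.0149 0.0396 0.0417]
  rear -0.0575 140 [0.0079 0.0117 0.037  0.0424]
  rear -0.0525 136 [0.0077 0.0103 0.0346 0.0419]
  rear -0.0475 134 [0.0067 0.0103 0.0345 0.0413]
```

Call:
play_rows(motion=[[0.05, 0, 0.08, 0, 55], [0.1, 0, 0.16, 0, 55], [0.15, 0, 0.24, 0, 55], [0.2, 0, 0.32, 0, 55], [0.2, 0, 0.32, 0, 55]])

```text
clock: 21.18
position: [0.2788, -0.2433, -0.021]
ee_rot: [0.0, 0.024, 1.0, -0.0]
contact_force: [-3.5, -0.1, 5.0]
width: 0.0627
gripper_force: 50.3
```

```bash
python3 tilt.py g
```

```text
shift [-7.96  2.5  -3.02] turn -0.04 | pos [ 0.2788 -0.2433 -0.021 ] psi 177.21 w 62.7 F [-3.5 -0.1  5. ] g 50.3 t 21.18 q6 -2.43
wrist green 2318 [0.0581 0.002  0.0128] 0.0611
  rear -0.0625 58 [0.0192 0.0207 0.0214 0.0218]
  rear -0.0575 865 [0.0184 0.0199 0.021  0.0222]
  rear -0.0525 1113 [0.0166 0.0183 0.0199 0.0305]
  rear -0.0475 1167 [0.0152 0.0167 0.0239 0.0392]
top green 68 [0.0568 0.0265 0.0131] 0.0609
  rear -0.0825 117 [0.0266 0.0315 0.0354 0.0378]
  rear -0.0775 213 [0.0345 0.0427 0.0498 0.0517]
  rear -0.0725 177 [0.048  0.0553 0.0584 0.06  ]
  rear -0.0675 45 [0.0314 0.0536 0.0567 0.0572]
  rear -0.0625 77 [0.0194 0.0337 0.0527 0.0554]
  rear -0.0575 128 [0.0174 0.0211 0.0461 0.0538]
  rear -0.0525 130 [0.0153 0.019  0.045  0.0505]
  rear -0.0475 127 [0.0137 0.017  0.0446 0.0498]
```

Call:
play_rows(motion=[[0.03, 0, 0.06, 0, 55], [0.06, 0, 0.11, 0, 55], [0.06, 0, 0.11, 0, 55]])

```text
clock: 21.65
position: [0.277, -0.2434, -0.0257]
ee_rot: [0.001, 0.025, 1.0, -0.001]
contact_force: [-0.8, 0.9, 2.7]
width: 0.0629
gripper_force: 50.2
```

Call:
play_rows(motion=[[0, 0, -0.3, 0, 55], [0, 0, -1.0, 0, 55], [0, 0, -2.2, 0, 55], [0, 0, -3.4, 0, 55], [0, 0, -4.4, 0, 55]])

```text
clock: 22.28
position: [0.2762, -0.2428, 0.1515]
ee_rot: [0.0, 0.024, 1.0, -0.0]
contact_force: [0.3, -0.8, -2.2]
width: 0.0628
gripper_force: 49.7
```

Call:
play_rows(motion=[[0, 0, 0, 0, 55], [0, 0, 0, 0, 55]])

```text
clock: 22.52
position: [0.2756, -0.2419, 0.1489]
ee_rot: [-0.001, 0.024, 1.0, 0.001]
contact_force: [-0.7, 0.6, -3.3]
width: 0.0631
gripper_force: 49.6
```

```bash
python3 tilt.py i
```

```text
shift [-8.04  2.46  1.21] turn -0.04 | pos [ 0.2756 -0.2419  0.1489] psi 177.22 w 63.1 F [-0.7  0.6 -3.3] g 49.6 t 22.52 q6 -2.43
wrist green 2227 [0.0568 0.0013 0.0111] 0.06
  rear -0.0625 12 [0.0214 0.0222 0.0226 0.0227]
  rear -0.0575 758 [0.0196 0.0211 0.0222 0.0233]
  rear -0.0525 1096 [0.0177 0.0195 0.021  0.031 ]
  rear -0.0475 1210 [0.0161 0.0177 0.0219 0.0379]
top green 0  
  rear -0.0825 237 [0.029  0.0341 0.039  0.0409]
  rear -0.0775 348 [0.0375 0.0451 0.0515 0.0538]
  rear -0.0725 291 [0.0495 0.0567 0.0593 0.0605]
  rear -0.0675 82 [0.0297 0.0572 0.0594 0.06  ]
  rear -0.0625 75 [0.0292 0.046  0.0559 0.0567]
  rear -0.0575 172 [0.0184 0.0231 0.0488 0.0539]
  rear -0.0525 198 [0.0169 0.0202 0.0475 0.0518]
  rear -0.0475 197 [0.0148 0.0183 0.0442 0.05  ]
```

Tilt is now about 21° front-down. I'm carrying it to a point above the pocket.

Call:
play_rows(motion=[[-0.8, 0.2, -0.2, 0, 55], [-2.2, 0.6, -0.4, 0, 55], [-3.6, 1.1, -0.4, 0, 55], [-4.9, 1.6, -0.4, 0, 55], [-5.8, 2.0, -0.4, 0, 55]])

```text
clock: 23.25
position: [0.5135, -0.1729, 0.1637]
ee_rot: [-0.002, 0.024, 1.0, 0.001]
contact_force: [-0.0, -0.2, -2.2]
width: 0.0628
gripper_force: 49.6
```

Call:
play_rows(motion=[[-0.5, 0.2, 0, -0.04, 55], [-0.9, 0.4, 0, -0.04, 55], [-0.9, 0.4, 0, -0.04, 55]])

```text
clock: 23.62
position: [0.5487, -0.1599, 0.1655]
ee_rot: [-0.001, 0.021, 1.0, 0.0]
contact_force: [-0.7, -0.0, -2.0]
width: 0.063
gripper_force: 49.6
```

```bash
python3 -c "
from h import *
go([.5715,-.158,.124],177.6)"; python3 tilt.py j
```

```text
shift [-0.57  0.07  1.04] turn 0.0 | pos [ 0.5487 -0.1599  0.1655] psi 177.64 w 63.0 F [-0.7 -0.  -2. ] g 49.6 t 23.62 q6 -1.93
shift [-1.32  0.08  1.64] turn 0.0 | pos [ 0.5487 -0.1599  0.1655] psi 177.64 w 63.0 F [-0.7 -0.  -2. ] g 49.6 t 23.62 q6 -1.93
wrist green 1909 [0.0571 0.0007 0.0113] 0.0599
  rear -0.0625 17 [0.0213 0.0222 0.0227 0.0227]
  rear -0.0575 750 [0.0196 0.0211 0.0222 0.0234]
  rear -0.0525 1121 [0.0178 0.0195 0.021  0.0306]
  rear -0.0475 1204 [0.0161 0.0177 0.0216 0.0384]
top green 108 [0.0571 0.0248 0.0117] 0.0738
  rear -0.0825 79 [0.0275 0.0327 0.0363 0.0373]
  rear -0.0775 103 [0.0376 0.0441 0.0493 0.0504]
  rear -0.0725 128 [0.0259 0.0561 0.0605 0.062 ]
  rear -0.0675 182 [0.0235 0.0274 0.0599 0.0615]
  rear -0.0625 125 [0.0217 0.0243 0.0511 0.0577]
  rear -0.0575 120 [0.0198 0.0224 0.0508 0.055 ]
  rear -0.0525 116 [0.018  0.0206 0.0475 0.0548]
  rear -0.0475 111 [0.0162 0.0186 0.0464 0.0527]
```

Call:
play_rows(motion=[[-0.25, 0.05, 0.4, 0, 55], [-0.57, 0.07, 1.04, 0, 55], [-0.75, 0.07, 1.45, 0, 55], [-0.9, 0.07, 1.8, 0, 55], [-0.95, 0.07, 1.97, 0, 55]])

```text
clock: 24.35
position: [0.5866, -0.1588, 0.0862]
ee_rot: [-0.001, 0.021, 1.0, 0.0]
contact_force: [0.1, -0.6, -3.1]
width: 0.0628
gripper_force: 49.6
```

Call:
play_rows(motion=[[-0.08, 0, 0.2, 0, 55], [-0.15, 0, 0.4, 0, 55], [-0.2, 0, 0.5, 0, 55], [-0.2, 0, 0.5, 0, 55]])

```text
clock: 24.85
position: [0.5885, -0.1582, 0.0665]
ee_rot: [-0.006, 0.02, 1.0, 0.001]
contact_force: [-12.2, 0.7, 3.5]
width: 0.0627
gripper_force: 51.1
```

```bash
python3 -c "
from h import *
go([.6015,-.159,.0499],177.6)"
```

```text
shift [-0.33 -0.01  0.41] turn 0.01 | pos [ 0.5885 -0.1582  0.0665] psi 177.66 w 62.7 F [-12.2   0.7   3.5] g 51.1 t 24.85 q6 -1.9
```

There is a 12 N push toward the front, so I'm measuring the rear gap by depth before going on.

```bash
cat > prof.py <<'E'
from h import *
import sys
np.set_printoptions(suppress=True,linewidth=200)
R=Ro.from_euler('z',-.0415).as_matrix()@Ro.from_euler('y',-np.radians(22)).as_matrix();o=np.array([.6199,-.1597,.05])
p,_,st=pose(); print('tcp in pocket',((p-o)@R*1e3).round(1),'F',st['contact_force'].round(1))
for n in sys.argv[2].split(','):
    d=snap(n,sys.argv[1]+n); L=(world(d)-o)@R*1e3; im=d['img'].astype(int)
    g=(im[...,1]-im[...,0]>40)&(im[...,1]-im[...,2]>40)&(abs(L).max(-1)<150)
    q=L[g]; 
    if len(q): print(n,'green n',len(q),'med',np.median(q,0).round(1),'x',np.percentile(q[:,0],[2,98]).round(1),'y',np.percentile(q[:,1],[1,99]).round(1),'z',np.percentile(q[:,2],[10,90]).round(1))
    for y0 in (-45,45,0):
        s=[]
        for x in range(48,100,4):
            k=L[(abs(L[...,0]-x)<2)&(abs(L[...,1]-y0)<6)&(L[...,2]>-60)&(L[...,2]<120)]; i=im[(abs(L[...,0]-x)<2)&(abs(L[...,1]-y0)<6)&(L[...,2]>-60)&(L[...,2]<120)]
            if len(k)>3: j=k[:,2].argmax(); s.append((x,len(k),k[:,2].max().round(),int(i[j].mean())))
        print(n,y0,s)
E
python3 prof.py k wrist,top
```

```text
tcp in pocket [-23.    0.2  27.1] F [-12.2   0.7   3.5]
wrist green n 2403 med [-68.5   2.   48.6] x [-72.3 -66.6] y [-52.1  54.8] z [43.9 49.8]
wrist -45 []
wrist 45 []
wrist 0 []
top green n 109 med [-67.8 -18.3  48.6] x [-71.4 -65.6] y [-51.9  54.4] z [45.4 50.4]
top -45 []
top 45 [(48, 8, np.float64(37.0), 115), (52, 10, np.float64(35.0), 125), (56, 5, np.float64(35.0), 115), (64, 5, np.float64(68.0), 126), (68, 30, np.float64(70.0), 124), (72, 24, np.float64(55.0), 70), (76, 16, np.float64(42.0), 218), (80, 19, np.float64(39.0), 227)]
top 0 [(80, 11, np.float64(32.0), 148)]
```

The rear bottom edge is caught on the rear flare and the insert has pivoted about 8° too far front-down. I'll back off, shift frontward and lower it front-first.

Call:
play_rows(motion=[[0.1, 0, -0.07, 0, 55], [0.22, 0, -0.07, 0, 55], [0.3, 0, -0.07, 0, 55], [0.3, 0, -0.07, 0, 55]])

```text
clock: 25.45
position: [0.5829, -0.1587, 0.0702]
ee_rot: [0.0, 0.021, 1.0, -0.0]
contact_force: [-1.0, 0.4, -1.9]
width: 0.0629
gripper_force: 50.5
```

```bash
python3 prof.py l wrist | head -2
```

```text
tcp in pocket [-26.7  -0.5  32.6] F [-1.   0.4 -1.9]
wrist green n 2426 med [-73.1   1.3  55.6] x [-76.8 -71.2] y [-52.6  54.1] z [50.9 56.8]
```

Call:
play_rows(motion=[[-0.04, 0, 0.1, 0, 55], [-0.08, 0, 0.2, 0, 55], [-0.12, 0, 0.3, 0, 55], [-0.14, 0, 0.36, 0, 55], [-0.14, 0, 0.36, 0, 55]])

```text
clock: 26.12
position: [0.5894, -0.1591, 0.056]
ee_rot: [0.001, 0.021, 1.0, -0.0]
contact_force: [2.2, 0.4, -1.3]
width: 0.063
gripper_force: 50.7
```

```bash
python3 prof.py m wrist,top
```

```text
tcp in pocket [-26.   -0.7  17. ] F [ 2.2  0.4 -1.3]
wrist green n 2429 med [-72.5   1.2  39.9] x [-76.1 -70.5] y [-52.7  54.1] z [35.3 41.1]
wrist -45 []
wrist 45 []
wrist 0 []
top green n 101 med [-71.5 -19.6  39.6] x [-75.5 -69.9] y [-51.6  53.5] z [36.5 41.7]
top -45 []
top 45 [(48, 8, np.float64(53.0), 94), (52, 4, np.float64(52.0), 115), (60, 6, np.float64(58.0), 122), (64, 25, np.float64(57.0), 71), (68, 24, np.float64(42.0), 68), (72, 7, np.float64(36.0), 175), (76, 15, np.float64(41.0), 219), (80, 22, np.float64(40.0), 232)]
top 0 [(80, 16, np.float64(38.0), 155)]
```

Call:
play_rows(motion=[[-0.06, 0, 0.11, 0, 55], [-0.11, 0, 0.145, 0, 55], [-0.165, 0, 0.175, 0, 55], [-0.21, 0, 0.21, 0, 55], [-0.21, 0, 0.21, 0, 55]])

```text
clock: 26.85
position: [0.5968, -0.1592, 0.0484]
ee_rot: [-0.0, 0.021, 1.0, -0.0]
contact_force: [-0.1, 0.7, 8.1]
width: 0.0627
gripper_force: 52.0
```

```bash
python3 prof.py n wrist,top
```

```text
tcp in pocket [-22.   -0.5   7.2] F [-0.1  0.7  8.1]
wrist green n 2321 med [-69.9   0.8  36. ] x [-73.1 -68.2] y [-52.6  54.4] z [31.8 36.9]
wrist -45 []
wrist 45 []
wrist 0 []
top green n 92 med [-69.6 -19.9  35.4] x [-72.4 -66.6] y [-52.5  53.4] z [33.7 37.3]
top -45 []
top 45 [(48, 10, np.float64(39.0), 109), (52, 7, np.float64(9.0), 122), (56, 5, np.float64(12.0), 122), (64, 9, np.float64(41.0), 144), (68, 23, np.float64(42.0), 130), (72, 7, np.float64(37.0), 177), (76, 17, np.float64(42.0), 224), (80, 19, np.float64(41.0), 237)]
top 0 []
```

Call:
play_rows(motion=[[-0.04, 0, 0.05, 0, 55], [-0.08, 0, 0.09, 0, 55], [-0.09, 0, 0.13, 0, 55], [-0.09, 0, 0.13, 0, 55]])

```text
clock: 27.45
position: [0.5991, -0.1593, 0.0467]
ee_rot: [-0.0, 0.021, 1.0, -0.0]
contact_force: [-6.9, 2.3, 27.7]
width: 0.0629
gripper_force: 54.2
```

```bash
python3 prof.py p wrist,top
```

```text
tcp in pocket [-20.5  -0.5   4.8] F [-6.9  2.3 27.7]
wrist green n 2257 med [-69.3   0.9  36. ] x [-75.1 -67.3] y [-52.7  54.8] z [31.5 36.9]
wrist -45 []
wrist 45 []
wrist 0 []
top green n 96 med [-68.8 -17.   35.6] x [-74.7 -65.9] y [-53.9  53.8] z [33.6 37.9]
top -45 []
top 45 [(48, 8, np.float64(32.0), 111), (52, 11, np.float64(34.0), 117), (56, 6, np.float64(6.0), 125), (64, 4, np.float64(35.0), 139), (68, 21, np.float64(39.0), 128), (72, 7, np.float64(36.0), 177), (76, 18, np.float64(41.0), 218), (80, 18, np.float64(41.0), 231)]
top 0 []
```

A 28 N push along the floor normal means it's seated. I'm unloading slightly, opening and retreating.

Call:
play_rows(motion=[[0.03, 0, -0.06, 0, 55], [0.03, 0, -0.06, 0, 66], [0.03, 0, -0.06, 0, 72], [0.03, 0, -0.06, 0, 72], [0.03, 0, -0.2, 0, 72]])

```text
clock: 28.18
position: [0.5985, -0.1591, 0.0493]
ee_rot: [-0.001, 0.021, 1.0, 0.0]
contact_force: [0.2, -0.4, -0.3]
width: 0.0717
gripper_force: 0.0
```

Call:
play_rows(motion=[[0, 0, -0.4, 0, 72], [0, 0, -1.2, 0, 72], [1.0, 0, -2.4, 0, 72], [2.2, 0, -3.2, 0, 72], [3.6, 0, -3.4, 0, 72]])

```text
clock: 28.8
position: [0.4562, -0.1543, 0.1898]
ee_rot: [0.003, 0.02, 1.0, -0.002]
contact_force: [-0.0, 0.5, 0.4]
width: 0.0721
gripper_force: 0.0
```

Call:
play_rows(motion=[[1.3, 0, 0, 0, 72], [2.5, 0, 0, 0, 72], [2.5, 0, 0, 0, 72], [2.5, 0, 0, 0, 72]])

```text
clock: 29.3
position: [0.3565, -0.1497, 0.1873]
ee_rot: [0.002, 0.021, 1.0, -0.001]
contact_force: [-1.0, -0.5, 0.0]
width: 0.0719
gripper_force: 0.0
```

```bash
cat > fin.py <<'E'
from h import *
np.set_printoptions(suppress=True)
R=Ro.from_euler('z',-.0415).as_matrix()@Ro.from_euler('y',-np.radians(22)).as_matrix();o=np.array([.6199,-.1597,.05])
go([.6,-.16,.1])
for n in('top','scene'):
    d=snap(n,'z'+n); w=world(d); L=(w-o)@R*1e3; im=d['img'].astype(int)
    g=(im[...,1]-im[...,0]>40)&(im[...,1]-im[...,2]>40)&(abs(L).max(-1)<150); print(n,'green',np.median(L[g],0).round(1),g.sum())
    dark=im.mean(-1)<150
    for x in range(-72,76,8):
        k=L[(abs(L[...,0]-x)<4)&(abs(L[...,1])<50)&(L[...,2]>-10)&(L[...,2]<60)&dark]
        if len(k)>5: print(x,len(k),np.percentile(k[:,2],[5,50,95]).round(1))
    k=L[(abs(L[...,0])<62)&(abs(L[...,1])<46)&(L[...,2]>-5)&(L[...,2]<9)]
    A=np.linalg.lstsq(np.c_[k[:,:2],np.ones(len(k))],k[:,2],rcond=None)[0]; print('floor fit slope',A.round(4))
    q=w[(w[...,1]>.09)&(w[...,1]<.2)&(w[...,0]>.55)&(w[...,0]<.63)&(im[...,0]-im[...,2]>25)]; print('tray',np.linalg.lstsq(np.c_[q[:,:2]-[.59,.147],np.ones(len(q))],q[:,2],rcond=None)[0].round(3))
E
python3 fin.py
```

```text
shift [-6.09  0.    2.2 ] turn 0 | pos [ 0.3565 -0.1497  0.1873] psi 177.58 w 71.9 F [-1.  -0.5  0. ] g 0.0 t 29.3 q6 -2.11
top green [-68.8   3.8  35.5] 158
-72 140 [ 7.  34.5 38.1]
-64 415 [ 2.7 13.  35.6]
-56 176 [2.  4.4 6.8]
-48 178 [2.3 4.3 6.8]
-40 167 [2.  4.7 6.8]
-32 175 [2.  4.6 6.9]
-24 131 [2.1 4.3 6.7]
-16 46 [2.  4.6 6.5]
-8 57 [47.6 49.8 52. ]
0 320 [ 3.1 31.1 52.3]
8 338 [ 2.5 22.9 48.8]
16 186 [ 2.   5.  28.1]
24 185 [ 1.9  4.9 28.2]
32 186 [ 2.1  5.  28.8]
40 191 [ 2.   4.9 27.6]
48 191 [ 2.1  5.  28.4]
56 130 [ 2.2  5.1 29.3]
64 110 [23.7 34.9 37.5]
72 118 [20.5 30.2 36.4]
floor fit slope [ 0.0018 -0.0006  4.5161]
tray [-0.001 -0.002  0.012]
scene green [-70.8  -8.3  36.8] 93
-72 116 [27.7 36.5 39. ]
-56 60 [ 4.2  6.3 26.6]
-48 64 [ 3.8  5.8 14.6]
-40 60 [ 4.3  6.  16.1]
-32 67 [ 4.2  5.9 22.4]
-24 71 [ 4.2  5.9 17.4]
-16 77 [ 4.1  5.8 21.2]
-8 292 [ 5.1 32.9 52.4]
0 79 [31.7 51.1 53.3]
16 31 [ 5.4 27.4 32.5]
24 77 [ 5.   7.9 31.6]
32 76 [ 4.7  9.4 31.4]
40 75 [ 4.6  8.8 31.1]
48 75 [ 4.4  8.1 31. ]
56 90 [ 4.5 10.6 31.8]
64 206 [ 6.1 27.8 37.7]
72 8 [30.8 32.7 33.4]
floor fit slope [0.0001 0.0033 5.9835]
tray [0.002 0.001 0.013]
```

The insert is flat in the pocket (slope 0.002 rad, inner floor about 4.5 mm above the pocket floor) with its green end at x = −69 mm. The tray is flat on the board, so I'm handing in.

```bash
python3 -c "
from rig import manip
print(manip.sign_off())"
```

```text
the job is handed in; nothing more can be done
None
```

I handed the job in at about 29 s: by camera depth the wooden tray lies flat on the cutting board, and the insert is turned half round and fully down in the stand with its green wide end at the low front; no verdict came back.

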